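Stand the bread board up behind its rail

ROBOT

A 7-joint arm with a two-finger parallel gripper is mounted at the origin on the work surface. World frame = base frame: x ahead of the robot, y to its left, z up, the work surface at z = 0. Lengths are in m, angles in rad, forces in N, time in s.
With the tool pointing down it reaches from about 0.4 to 0.875 m from the base axis. Payload 6.5 kg.
Tool frame: the origin (TCP) lies at the very end of the fingers, on their centre line; the grasp point (between the pads) lies 19 mm behind it; z points along the fingers, y is the line along which they close (so a half turn about z gives the same grasp; the last joint's range is limited). The gripper opens to 88 mm and grips with 3 to 60 N. Pads are 18 mm wide; open, the fingers measure 123 mm over their backs; the gripper's body (75 mm by 187 mm) begins 45 mm behind the grasp point.
Start: joints at [1.217, 0.536, -0.004, 1.538, 0.003, 1.067, -0.071], TCP at [0.184, -0.623, 0.214] pointing down, gripper open.
Joint ranges: [-2.7, 2.7], [-0.37, 2.16], [-1.27, 1.26], [0.24, 2.4], [-1.31, 4.45], [0.19, 1.91], [-2.76, 2.76]. Speed limits (rad/s): [2.39, 2.39, 3.14, 3.14, 3.14, 3.14, 3.14].

INTERFACE

Orientations are given as a unit quaternion [w, x, y, z].
In Python, from plant import manip, vision, trace, mark_of gives the robot as it stands. The module is installed in compiled form; this text tells all that it offers.
- The arm moves only by the shell command python3 -m inch 'ROWS' [FORCE]. ROWS is text: rows parted by semicolons, each of 5 numbers parted by spaces: the closure, from 0 (fully open) to 1 (shut), then the shift along the tool's x, y, z in mm, then the turn about the tool's z in degrees. A call has 1 to 20 rows; each row shifts and turns the commanded pose from where the row before left it, along the tool's axes as they then stand; what a row does not reach is not made up. A row lasts 1/8 s, in which the tool goes at most 62.5 mm and 10.7 degrees, less where a joint would pass 70% of its speed; a pose out of reach is approached as far as the arm can. A call with a gripper value outside its range is refused whole. The fingers move at their own pace and stop on an object; FORCE is the grip in N (left out, the last holds). Time passes only in rows, so rows that do not move let the fingers close. It gives the time, the measured TCP pose, the force, the opening and the grip force at its end, in the units of the state.
- manip.read_state(): the state, without advancing time (a new reading comes with each control period).
- vision.grab_frame(name): name is "scene" or "top" or "wrist"; returns a dict with "color" (384x512x3 uint8, red, green, blue), "K" (3x3 intrinsics, pixels), "camera_from_world" (4x4, takes a point from world to camera coordinates). Camera axes: x right, y up, looking along -z (the intrinsics and any distortion apply to the point x, -y, -z); pixel columns grow to the right and rows downward; lengths in m; the calibration is good to about 2 mm. A picture is of the moment at which its call begins. There is no depth.
- manip.close_job(): hands the job in; it is judged then, once.
Trained networks look in the newest picture that a camera, given by its name, has taken for a name from the list of things; names that differ only in an ending like _2 or _b are one class to them, and where a whole thing is asked for, a point or a joint stands for the part that bears it (a point fixed in the world has none). Each returns a list of dicts, best first, with "conf" (0 to 1); they miss things now and then, are a little off and sometimes report something else, mostly with a low value. They report only what shows in the picture. A call takes as long as a camera call. They do not tell look-alikes from the thing itself.
- trace(camera, thing): "pixels" (384x512 bool, what is visible of it) and "rect" ([centre column, centre row, width, height] in pixels, round what is visible of it).
- mark_of(camera, thing): "at" ([column, row] in pixels: a listed point, or the origin of a listed thing).
The state is a dict: "time": time; "qpos": joint angles; "qd": joint speeds; "tau": joint torques, N m; "tcp_pos": TCP position; "ee_rot": TCP orientation; "force": force on the tool from outside, world axes, zero at the start; "moment": the same for the moment, N m; "gripper_width": finger opening in m; "grip_force": force on a finger pad.
Only numpy, scipy, OpenCV 4.12 (cv2) and the standard library are available. Lean on these libraries where they do the work, as an engineer would, in place of code of your own. Each camera call takes 0.05 s, during which the arm holds its last target. There are 200 camera calls.

TASK

The bread board is to be stood up to dry, but the pepper mill is standing in the slot behind the rail: first take the mill out and set it upright on the round blue tray, without knocking it over. Then tip the board up off the trivet so that it stands on one of its long edges in the slot between the rail and the skirting, about in the middle of the stand, and leans back stably against the clear panel. Leave the white cup, the jam jar and the cereal jar where they are and let go of everything.

Things in the scene. Friction and masses are not known exactly. Their poses are not given: they have to be found in the camera images.
- stand: Fixed stand, 340 wide (y). Origin: on the counter, mid-width, in the wall-side face of the rail; x points level from rail to panel. Steel rail x -14 to 0, 14 high; slot (bare counter) x 0 to 46; skirting x 46 to 70, 20 high; upright clear panel, face at x 70, 180 high with its trim; end posts 180 high and floor strips 10 high at y +-170. x points to the robot's right.
- trivet: Fixed dark wire trivet before the rail, turned like the stand. Origin on the counter under its middle. Two level rods along y, 10 thick, 200 long, at x -50 and +50, tops 40 high, legs at their ends, floor rods at y +-100. Its far rod (x +50) is about 70 before the rail's wall-side face.
- board: Loose brown wooden board, 170 (x) by 240 (y) by 18, 0.38 to 0.62 kg. Origin: centre of its underside; at the start z is up, x roughly to the panel. Lies level on the trivet (underside 40 high), turned up to 0.2 from the stand, near long edge overhanging. Pushed to the panel it tips over the far rod once its centre passes it; the far edge drops into the slot and the near edge rises.
- board_centre (a point): Centre of the board's volume, 9 above its origin; axes as the board's.
- mill: Loose dark wooden pepper mill standing upright in the slot, 150 tall, 36 thick at its foot, waist 27 thick at 65 to 85 high, head 33 thick from 105 to 142 high (grip there), 0.16 kg. Origin: centre of its foot; z up its axis.
- tray: Fixed round blue tray, a disc 110 across and 8 thick, on the robot's left, or on its right beyond the panel. Origin: centre of its underside, on the counter.
- mug: Bystander: loose white cup, 76 across, 85 tall, on the side away from the tray. Origin: centre of its foot.
- jam: Bystander: loose amber jam jar with red cap, 60 across, 85 tall, on the left, beyond the left place of tray or cup. Origin: centre of its foot.
- cereal: Bystander: loose glass cereal jar with steel cap, 80 across, 160 tall, behind the clear panel. Origin: centre of its foot.
There are look-alikes about, which are no part of the job. Several things look just like the mill: the one meant starts farthest from the robot's base.

How it is judged:
On the way, in this order (a step that is already met when the one before it is completed fails the run):
1. the pepper mill stands upright on the blue tray, let go (horizontal distance between mill and tray below 0.042 m and height (world z) of mill between 0.004 and 0.014 m and angle between mill's own z axis and vertical below 0.1 rad and linear speed of mill below 0.03 m/s and contact force between mill and the fingers below 0.1 N), for 0.2 s.
2. the board leans in the slot against the panel (angle between the z axis of board and the x axis of stand, either way round between 0.07 and 0.42 rad and height (world z) of board_centre between 0.072 and 0.094 m and x of board_centre in the frame of stand between 0.015 and 0.07 m and y of board_centre in the frame of stand between -0.06 and 0.06 m), for 0.2 s.
At the end, for the whole second after the job is handed in: The board rests on a long edge in the slot, faces 4 to 24 degrees off the panel, centre 72 to 94 mm high, 15 to 70 mm behind the rail's wall-side face, within 60 mm of the stand's middle. The mill stands upright (0.1 rad) on the tray, within 42 mm of its centre. All at rest (all of step 2 and horizontal distance between mill and tray below 0.042 m and height (world z) of mill between 0.004 and 0.014 m and angle between mill's own z axis and vertical below 0.1 rad and linear speed of mill below 0.03 m/s and linear speed of board below 0.02 m/s and angular speed of board below 0.1 rad/s); the robot touches nothing.
It fails at once if the pepper mill is knocked over (angle between mill's own z axis and vertical above 0.7 rad).
It fails at once if the white cup is moved by more than 30 mm or knocked over (distance of mug from where it was at the start of the episode above 0.03 m or angle between mug's own z axis and vertical above 0.4 rad).
It fails at once if the jam jar is moved by more than 30 mm or knocked over (distance of jam from where it was at the start of the episode above 0.03 m or angle between jam's own z axis and vertical above 0.4 rad).
It fails at once if the cereal jar is moved by more than 30 mm or knocked over (distance of cereal from where it was at the start of the episode above 0.03 m or angle between cereal's own z axis and vertical above 0.4 rad).
It also fails if it takes over 72 s, if anything falls off the work surface, if the arm or the gripper's body presses on something with over 40 N, if the wrist force passes 120 N, or if a joint passes its speed limit or range.

## Working session

There is one attempt and no reset: what is moved stays moved. The work goes in short steps, Python scripts to look and compute and a shell command to move; the robot and the scene stay as the last step left them, time stands still between calls to the robot, and variables do not carry over. Pictures are saved under pics/ and viewed, at most 10 in all, crops included, and the job is handed in when it is done.

```bash
mkdir -p pics; cat > h.py <<'E'
import numpy as np, cv2
from plant import manip, vision, trace, mark_of
def grab(n,save=None):
    f=vision.grab_frame(n)
    if save: cv2.imwrite('pics/'+save,f['color'][:,:,::-1])
    return f
def ray(f,px):
    M=np.array(f['camera_from_world']);K=np.array(f['K'])
    d=np.linalg.inv(K)@[px[0],px[1],1]; d=np.array([d[0],-d[1],-d[2]])
    R=M[:3,:3];return -R.T@M[:3,3],R.T@d
def at(f,px,z):
    o,d=ray(f,px);return o+d*(z-o[2])/d[2]
def proj(f,p):
    M=np.array(f['camera_from_world']);c=M[:3,:3]@p+M[:3,3]
    q=np.array(f['K'])@[c[0],-c[1],-c[2]];return q[:2]/q[2]
E
python3 - <<'E'
from h import *
np.set_printoptions(precision=3,suppress=True)
for c in('top','scene'):
    f=grab(c,c+'1.png'); print(c,f.get('dist'),list(f), ray(f,(256,192)))
    for t,z in dict(stand=0,trivet=0,board=.04,board_centre=.049,mill=0,tray=0,mug=0,jam=0,cereal=0).items():
        for r in mark_of(c,t)[:5]: print(t,round(r['conf'],2),np.round(r['at'],1),at(f,r['at'],z)[:2])
print(manip.read_state())
E
```

```text
top None ['color', 'K', 'camera_from_world'] (array([ 0.429, -0.024,  0.894]), array([ 0.109,  0.004, -0.994]))
stand 0.69 [285.9 173.9] [ 0.573 -0.1  ]
board 0.87 [238.9 169.8] [0.58 0.02]
board_centre 0.6 [239.9 169.2] [0.579 0.017]
mill 0.67 [298.5 262.2] [ 0.346 -0.124]
mill 0.55 [251.2 256.5] [ 0.363 -0.005]
mill 0.53 [294.3 153.6] [ 0.626 -0.124]
tray 0.71 [121.1 210.4] [0.487 0.33 ]
mug 0.98 [389.3 197.9] [ 0.504 -0.363]
jam 0.79 [140.1 155.4] [0.631 0.282]
cereal 0.6 [334.7 140.2] [ 0.659 -0.231]
scene None ['color', 'K', 'camera_from_world'] (array([ 1.186, -0.024,  0.702]), array([-0.718, -0.025, -0.696]))
stand 0.67 [231.2 226.5] [ 0.577 -0.109]
board 0.84 [285.9 219.3] [0.595 0.019]
board_centre 0.57 [281.4 215.9] [0.592 0.009]
mill 0.84 [231.6 165.9] [ 0.356 -0.117]
mill 0.59 [222.7 244. ] [ 0.629 -0.126]
mill 0.57 [272.2 166.9] [ 0.365 -0.005]
tray 0.69 [408.  195.6] [0.491 0.334]
jam 0.55 [401.6 237.7] [0.626 0.282]
cereal 0.96 [173.5 259.2] [ 0.667 -0.232]
{'time': 1.0, 'qpos': array([ 1.217,  0.536, -0.004,  1.538,  0.003,  1.067, -0.071]), 'qd': array([ 0.001, -0.001,  0.   , -0.   , -0.   ,  0.001, -0.001]), 'tau': array([  0.001, -57.089,   0.99 , -25.192,  -0.056,   0.011,   0.   ]), 'tcp_pos': array([ 0.184, -0.623,  0.214]), 'ee_rot': array([ 0.   ,  0.99 ,  0.143, -0.   ]), 'force': array([0.18 , 0.394, 0.433]), 'moment': array([-0.021,  0.009, -0.01 ]), 'grip_force': 0.0, 'gripper_width': 0.08793111899227851}
```

View pics/top1.png

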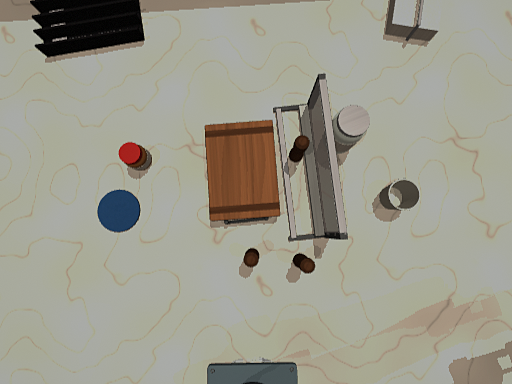

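View pics/scene1.png

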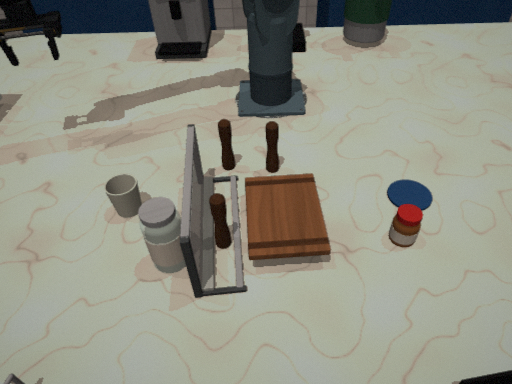

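Top view: the wanted mill stands in the slot with its foot near (294,153), and two look-alikes stand nearer the base at about (298,262) and (251,257). The tray is at (119,211), the cup at (399,195) and the jam at (132,155). The next step is to zoom in for the stand's yaw and trace the board.

```bash
python3 - <<'E'
from h import *
np.set_printoptions(precision=3,suppress=True)
im=cv2.imread('pics/top1.png')[70:250,195:355]
cv2.imwrite('pics/crop1.png',cv2.resize(im,None,fx=3.3,fy=3.3,interpolation=cv2.INTER_CUBIC))
f=grab('top')
for t in('board','trivet','mill','stand'):
    for r in trace('top',t)[:3]:
        m=r['pixels'].astype('uint8'); c=max(cv2.findContours(m,0,1)[0],key=cv2.contourArea)
        print(t,round(r['conf'],2),np.round(r['rect'],1))
        if t in('board','mill'):
            z=.058 if t=='board' else .15
            w=np.array([at(f,p[0],z)[:2] for p in c],dtype='float32')
            rr=cv2.minAreaRect(w);print(rr, cv2.boxPoints(rr).tolist() if t=='board' else '')
E
```

```text
board 0.69 [240.9 169.6  77.2 100. ]
((0.5769164562225342, 0.01349671185016632), (0.23904366791248322, 0.16972863674163818), 3.1320652961730957) [[0.45293641090393066, 0.0917038768529892], [0.46220993995666504, -0.07777123153209686], [0.7008965015411377, -0.06471045315265656], [0.6916229724884033, 0.1047646552324295]]
mill 0.66 [296.9 148.2  19.1  28.5]
((0.6042848229408264, -0.11650525778532028), (0.03025542013347149, 0.06276977807283401), 62.09897232055664) 
mill 0.58 [304.4 261.4  24.1  15.5]
((0.35804620385169983, -0.11823371052742004), (0.04944945499300957, 0.031272999942302704), 56.85758972167969) 
stand 0.88 [308.4 158.4  74.9 166.9]
stand 0.33 [400.5 195.7  39.2  31.3]
```

View pics/crop1.png

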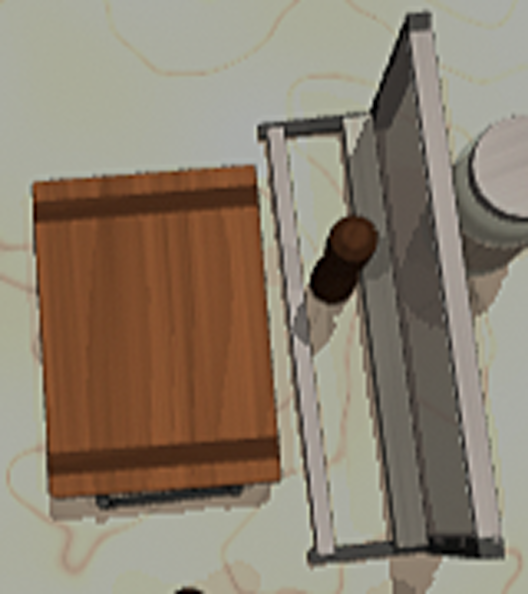

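The crop shows the rail's wall-side edge running from (286,130) to (332,552) in crop pixels, and the mill's head top at (353,240). The trivet's end shows at (100–240,495).

```bash
cat >> h.py <<'E'
f0=None
def stand(f):
    c=lambda x,y:(195+x/3.3-.35,70+y/3.3-.35)
    a=at(f,c(286,130),.014)[:2];b=at(f,c(332,552),.014)[:2]
    y=(a-b)/np.linalg.norm(a-b); x=np.array([y[1],-y[0]])
    return (a+b)/2,x,y,np.linalg.norm(a-b)
E
python3 - <<'E'
from h import *
np.set_printoptions(precision=4,suppress=True)
f=grab('top');o,x,y,L=stand(f);print(o,x,y,L,'yaw of y',np.degrees(np.arctan2(y[1],y[0])))
s=lambda p:(np.dot(p-o,x),np.dot(p-o,y))
print('board',s(np.array([.5769,.0135])))
h=at(f,(195+353/3.3-.35,70+240/3.3-.35),.142)[:2];print('mill head',h,s(h))
m=at(f,(294.3,153.6),0)[:2];print('mill foot',m,s(m))
for n in('top',):
    for r in trace(n,'tray')[:1]:
        c=max(cv2.findContours(r['pixels'].astype('uint8'),0,1)[0],key=cv2.contourArea)
        print('tray',cv2.minEnclosingCircle(np.array([at(f,p[0],.008)[:2] for p in c],dtype='float32')))
for xx in(-70-5,):
    print('rods ends', [o+xx*x*.001+k*y for k in(-.1,.1)])
E
```

```text
[ 0.5763 -0.1046] [ 0.0743 -0.9972] [0.9972 0.0743] 0.3333687337121733 yaw of y 4.263307491445175
board (np.float64(-0.11773968209487397), np.float64(0.009342360759554743))
mill head [ 0.6197 -0.1248] (np.float64(0.023378385836924805), np.float64(0.04175082943630059))
mill foot [ 0.6261 -0.1236] (np.float64(0.022589052508180198), np.float64(0.048210979548610554))
tray ((0.48664453625679016, 0.3345145881175995), 0.05600684881210327)
rods ends [array([ 0.471 , -0.0372]), array([ 0.6705, -0.0224])]
```

```bash
python3 -m inch '0 0 0 -10 -9.75;0 0 0 -10 -9.75;0 0 0 -10 -9.75;0 0 0 -10 -9.75;0 0 0 -10 -9.75;0 0 0 0 -9.75;0 0 0 0 -9.75;0 0 0 0 -9.75' 30; python3 -m inch '0 33 34 0 0;0 33 34 0 0;0 33 34 0 0;0 33 34 0 0;0 33 34 0 0;0 33 34 0 0;0 33 34 0 0;0 33 34 0 0;0 33 34 0 0;0 33 34 0 0;0 33 34 0 0;0 33 34 0 0;0 33 34 0 0;0 0 0 0 0'
cat >> h.py <<'E'
from scipy.spatial.transform import Rotation as Ro
def go(t,yaw=4.26):
    "tool-axis shift in mm to target; turn deg to bring tool y to yaw"
    s=manip.read_state();R=Ro.from_quat(np.roll(s['ee_rot'],-1)).as_matrix()
    print('tcp',np.round(s['tcp_pos'],4),'yaw_y',np.degrees(np.arctan2(R[1,1],R[0,1])).round(2),'tilt',R[:,2].round(3),'w',round(s['gripper_width'],4),'t',s['time'],'F',np.round(s['force'],1))
    print('shift mm',(R.T@(np.array(t)-s['tcp_pos'])*1e3).round(1))
E
python3 -c "
from h import *
go([.622,-.124,.26])
f=grab('wrist','w1.png')
for r in mark_of('wrist','mill'): print(r['conf'],r['at'],at(f,r['at'],0))
for r in trace('wrist','mill'): print(r['conf'],r['rect'])
"
```

```text
time: 2.35
tcp_pos: [0.1844, -0.6233, 0.2642]
ee_rot: [-0.0, 0.677, 0.736, -0.0]
force: [0.1, 0.1, -0.2]
gripper_width: 0.088
grip_force: 0.0
time: 4.1
tcp_pos: [0.5936, -0.1561, 0.2643]
ee_rot: [-0.0, 0.676, 0.737, 0.001]
force: [-0.4, 1.0, 0.0]
gripper_width: 0.0881
grip_force: 0.0
tcp [ 0.5936 -0.1561  0.2643] yaw_y 4.87 tilt [ 0.001  0.003 -1.   ] w 0.0881 t 4.1 F [-0.4  1.   0. ]
shift mm [29.6 31.   4.4]
0.9 [84.4, 119.9] [ 0.35108121 -0.12407634  0.        ]
0.65 [270.5, 139.7] [ 0.62092228 -0.12944359  0.        ]
0.56 [87.0, 28.3] [ 0.36226245 -0.00394546  0.        ]
0.83 [278.7, 145.7, 37.0, 41.5]
0.74 [49.0, 126.6, 98.1, 37.6]
0.66 [53.9, 22.7, 105.3, 45.4]
```

```bash
python3 -m inch '0 15 15 0 0;0 14 15 0 0.5;0 0 0 0 0;0 0 0 0 0';python3 -c "
from h import *
go([.6225,-.125,.113])
f=grab('wrist','w2.png')
for r in mark_of('wrist','mill'): print(r['conf'],r['at'],at(f,r['at'],0))
for r in trace('wrist','mill'): print(r['conf'],r['rect'],at(f,r['rect'][:2],.12))
print(proj(f,np.array([.6225,-.125,.15])),proj(f,np.array([.6225,-.125,0])))
"
```

```text
time: 4.75
tcp_pos: [0.6189, -0.1304, 0.2641]
ee_rot: [0.0, 0.682, 0.731, -0.0]
force: [0.1, -0.7, 0.5]
gripper_width: 0.0881
grip_force: 0.0
tcp [ 0.6189 -0.1304  0.2641] yaw_y 3.96 tilt [-0.    -0.001 -1.   ] w 0.0881 t 4.75 F [ 0.1 -0.7  0.5]
shift mm [  5.2   4.1 151.1]
0.94 [71.1, 49.4] [ 0.3660739  -0.00279923  0.        ]
0.7 [252.4, 151.3] [ 0.6209076 -0.1237138  0.       ]
0.98 [254.9, 164.4, 32.1, 43.7] [ 0.62262132 -0.12042918  0.12      ]
0.79 [42.0, 148.4, 81.1, 45.1] [ 0.39396669 -0.11891458  0.12      ]
0.56 [44.4, 36.4, 88.7, 58.3] [ 0.40952448 -0.00893907  0.12      ]
[254.88043705 174.59816572] [253.4098953  152.23845411]
```

View pics/w2.png

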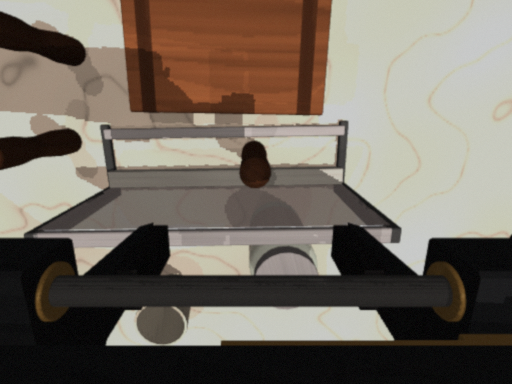

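Wrist view: the mill's head is at (255,173), matching the projection of (0.6225, -0.125). The panel is level in the picture, so the tool is aligned with the stand. I'll descend and grip.

```bash
python3 -m inch '0 5 4 20 0;0 0 0 30 0;0 0 0 30 0;0 0 0 30 0;0 0 0 20 0;0 0 0 15 0;0 0 0 5 0;0 0 0 0 0;1 0 0 0 0;1 0 0 0 0;1 0 0 0 0;1 0 0 0 0;1 0 0 0 0;1 0 0 0 0' 30;python3 -c "
from h import *
go([.4866,.3345,.26])"
```

```text
time: 6.65
tcp_pos: [0.6229, -0.1244, 0.1142]
ee_rot: [0.0, 0.682, 0.731, 0.0]
force: [0.3, -0.1, 0.3]
gripper_width: 0.0307
grip_force: 30.1
tcp [ 0.6229 -0.1244  0.1142] yaw_y 3.99 tilt [ 0.  0. -1.] w 0.0307 t 6.65 F [ 0.3 -0.1  0.3]
shift mm [ 467.3 -104.  -145.8]
```

```bash
python3 -m inch '1 0 0 -5 0;1 0 0 -15 0;1 0 0 -25 0;1 0 0 -25 0;1 0 0 -25 0;1 0 0 -20 0;1 0 0 -5 0'; python3 -m inch '1 10 -2 0 0;1 20 -5 0 0;1 30 -7 0 0;1 35 -8 0 0;1 37 -8 0 0;1 37 -8 0 0;1 37 -8 0 0;1 37 -8 0 0;1 37 -8 0 0;1 37 -8 0 0;1 37 -8 0 0;1 35 -8 0 0;1 30 -7 0 0;1 25 -6 0 0;1 15 -4 0 0;1 8 -2 0 0;1 0 0 0 0;1 0 0 0 0'
python3 -c "
from h import *
go([.4866,.3345,.123])
f=grab('scene','s2.png')
for r in trace('scene','mill'): print(r['conf'],r['rect'])
print(proj(f,np.array([.4866,.3345,.08])))"
```

```text
time: 7.52
tcp_pos: [0.6236, -0.1244, 0.2361]
ee_rot: [0.001, 0.682, 0.731, 0.001]
force: [-0.1, 0.5, -1.1]
gripper_width: 0.0303
grip_force: 30.0
time: 9.78
tcp_pos: [0.4861, 0.333, 0.234]
ee_rot: [0.0, 0.683, 0.731, -0.0]
force: [0.1, 0.1, -1.6]
gripper_width: 0.0303
grip_force: 30.0
tcp [0.4861 0.333  0.234 ] yaw_y 3.9 tilt [ 0.    -0.001 -1.   ] w 0.0303 t 9.775 F [ 0.1  0.1 -1.6]
shift mm [  1.6   0.6 111. ]
0.68 [426.2, 132.9, 30.3, 64.1]
0.6 [271.7, 148.9, 16.8, 49.7]
0.57 [228.1, 146.2, 17.4, 53.3]
[415.54838927 170.42798664]
```

View pics/s2.png

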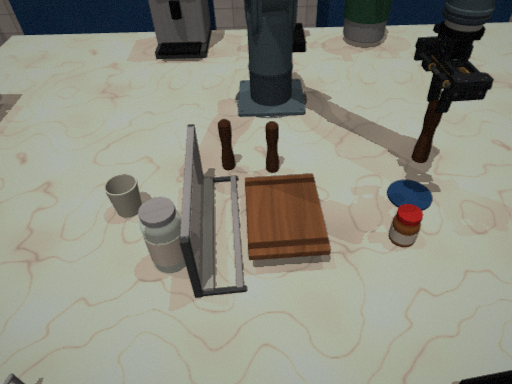

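The mill is held over the tray, foot at about (420,161). I want to check its tilt against the projected vertical.

```bash
python3 -c "
from h import *
f=grab('scene')
for z in (.12,.185,.22): print(z,proj(f,np.array([.4861,.333,z])))
m=max(trace('scene','mill'),key=lambda r:r['rect'][0])['pixels']
for r in range(95,166,6): print(r,np.nonzero(m[r])[0].mean() if m[r].any() else None,m[r].sum())"
```

```text
0.12 [419.10484432 157.27149727]
0.185 [426.59068427 134.27620973]
0.22 [430.95911913 120.85708557]
95 None 0
101 434.0 7
107 431.5 8
113 431.5 12
119 432.0 17
125 430.0 15
131 427.5 14
137 425.5 16
143 424.0 17
149 422.0 17
155 420.0 17
161 420.0 11
```

```bash
python3 -m inch '1 2 1 20 0;1 0 0 30 0;1 0 0 25 0;1 0 0 15 0;1 0 0 10 0;1 0 0 5 0;1 0 0 4 0;1 0 0 2 0;1 0 0 0 0;1 0 0 0 0'
```

```text
time: 11.22
tcp_pos: [0.4866, 0.3363, 0.1235]
ee_rot: [0.0, 0.682, 0.731, 0.0]
force: [-0.6, 0.3, -1.9]
gripper_width: 0.0305
grip_force: 30.0
```

```bash
python3 -m inch '1 0 0 1 0;1 0 0 0.5 0;1 0 0 0 0;1 0 0 0 0;0.95 0 0 0 0'; python3 -c "
from h import *
go([0,0,.12])"
```

```text
time: 11.85
tcp_pos: [0.4867, 0.3365, 0.1221]
ee_rot: [0.0, 0.682, 0.731, 0.0]
force: [0.0, 0.5, 4.4]
gripper_width: 0.0305
grip_force: 30.0
tcp [0.4867 0.3365 0.1221] yaw_y 3.99 tilt [ 0.001  0.001 -1.   ] w 0.0305 t 11.85 F [0.  0.5 4.4]
shift mm [-301.8 -509.     1.6]
```

```bash
python3 -m inch '0.5 0 0 0 0;0.3 0 0 0 0;0 0 0 0 0;0 0 0 0 0;0 0 0 0 0;0 0 0 -10 0;0 0 0 -30 0;0 0 0 -30 0;0 0 0 -20 0;0 0 0 0 0'; python3 -c "
from h import *
go([.5664,.1223,.046])
f=grab('top')
m=[r for r in trace('top','mill') if r['rect'][0]<200]
print([(r['rect'],r['conf']) for r in m],[(r['at'],at(f,r['at'],.008)) for r in mark_of('top','mill')])
print(proj(f,np.array([.4867,.3365,.008])),proj(f,np.array([.4867,.3365,.158])))
f=grab('scene')
m=max(trace('scene','mill'),key=lambda r:r['rect'][0])
print(m['rect'],proj(f,np.array([.4867,.3365,.008])),proj(f,np.array([.4867,.3365,.158])))
"
```

```text
time: 13.1
tcp_pos: [0.4872, 0.3368, 0.2133]
ee_rot: [0.0, 0.682, 0.731, 0.001]
force: [-0.4, 0.5, 0.3]
gripper_width: 0.0878
grip_force: 0.0
tcp [0.4872 0.3368 0.2133] yaw_y 3.98 tilt [ 0.003  0.002 -1.   ] w 0.0878 t 13.1 F [-0.4  0.5  0.3]
shift mm [-219.8   63.7  167.1]
[([104.5, 207.8, 40.0, 17.4], 0.85)] [([119.5, 211.1], array([0.48519223, 0.33053594, 0.008     ])), ([252.6, 254.3], array([ 0.36887723, -0.00894604,  0.008     ])), ([299.0, 261.3], array([ 0.34922297, -0.1248746 ,  0.008     ]))]
[117.2041486  210.56477296] [ 88.93200445 206.66963759]
[418.8, 172.4, 30.6, 56.8] [409.28388067 192.03161488] [425.02206661 144.23510045]
```

The mill stands upright on the tray. Next, the board.

```bash
python3 -m inch '0 -20 5 0 0;0 -35 10 0 0;0 -40 12 0 0;0 -40 12 0 0;0 -40 12 0 0;0 -30 10 0 0;0 -15 3 0 0;0 0 0 30 0;0 0 0 35 0;0 0 0 35 0;0 0 0 35 0;0 0 0 22 0;0 0 0 8 0;0 0 0 2 0;0 0 0 0 0;0 0 0 0 0'; python3 -c "
from h import *
go([.5664,.1223,.046])"
```

```text
time: 15.35
tcp_pos: [0.5662, 0.1213, 0.0456]
ee_rot: [0.0, 0.682, 0.731, 0.001]
force: [-0.0, -0.1, 0.2]
gripper_width: 0.088
grip_force: 0.0
tcp [0.5662 0.1213 0.0456] yaw_y 3.99 tilt [ 0.001  0.    -1.   ] w 0.088 t 15.35 F [-0.  -0.1  0.2]
shift mm [ 1.   0.3 -0.4]
```

```bash
python3 -m inch '0 -7 0 0 0;0 -7 0 0 0;0 -7 0 0 0;0 -7 0 0 0;0 -7 0 0 0;0 -7 0 0 0;0 -7 0 0 0;0 -6 0 0 0'; python3 -m inch '0 -3 0 0 0;0 -3 0 0 0;0 -3 0 0 0;0 -3 0 0 0;0 -3 0 0 0;0 0 0 0 0;0 0 0 0 0;0 0 0 0 0'; python3 -c "
from h import *
go([.5664,.0523,.046])
f=grab('scene','s3.png')"
```

```text
time: 16.35
tcp_pos: [0.5694, 0.0658, 0.0447]
ee_rot: [-0.0, 0.682, 0.731, -0.0]
force: [-0.1, 0.4, 0.8]
gripper_width: 0.088
grip_force: 0.0
time: 17.35
tcp_pos: [0.5704, 0.0515, 0.0447]
ee_rot: [-0.0, 0.682, 0.731, 0.0]
force: [0.2, 0.0, 0.1]
gripper_width: 0.0882
grip_force: 0.0
tcp [0.5704 0.0515 0.0447] yaw_y 4.01 tilt [ 0.  0. -1.] w 0.0882 t 17.35 F [0.2 0.  0.1]
shift mm [ 1.  -4.  -1.3]
```

View pics/s3.png

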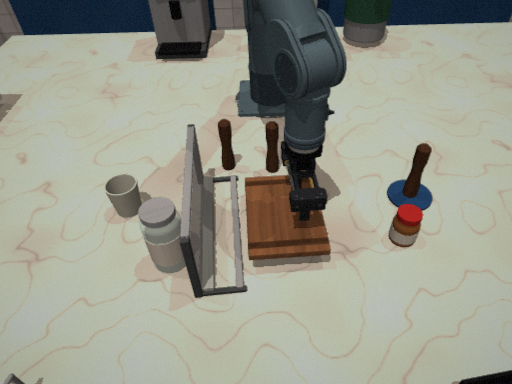

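The picture shows the board unmoved, with corners still at (247,178), (316,174), (328,254) and (249,260). The wrist felt no force either. I'll check the geometry before pushing any further.

```bash
python3 -c "
from h import *
s=manip.read_state();p=s['tcp_pos'];print(p)
for c in('scene','top'):
    f=grab(c,c+'4.png')
    print(c,'tcp',proj(f,p),'fingers',[proj(f,p+np.array([d,d*.074,0])) for d in(-.05,.05)])
    print('old near edge corners',[proj(f,np.array(q)) for q in([.453,.0917,.058],[.6916,.1048,.058])])
    for r in trace(c,'board')[:2]:
        m=r['pixels'].astype('uint8'); k=max(cv2.findContours(m,0,1)[0],key=cv2.contourArea)
        print(r['conf'],r['rect'],[at(f,q,.058)[:2].round(3) for q in cv2.boxPoints(cv2.minAreaRect(k))])
a=cv2.imread('pics/scene4.png')[150:280,220:350];b=cv2.imread('pics/top4.png')[90:260,170:350]
cv2.imwrite('pics/c4.png',np.hstack([cv2.resize(a,(400,400),interpolation=2),cv2.resize(b,(400,400),interpolation=2)]))
"
```

```text
[0.57044279 0.05150195 0.0447148 ]
scene tcp [299.47340484 209.55826152] fingers [array([296.22682609, 194.35750548]), array([302.98742091, 226.0111817 ])]
old near edge corners [array([311.99465963, 171.0453492 ]), array([330.43923848, 247.3313076 ])]
0.7 [285.8, 218.8, 80.1, 83.1] [array([ 0.468, -0.079]), array([0.458, 0.122]), array([0.71, 0.1 ]), array([ 0.717, -0.063])]
top tcp [226.25555233 173.41808726] fingers [array([228.01814478, 193.4331131 ]), array([224.51582859, 153.66274579])]
old near edge corners [array([209.69566033, 221.15078791]), array([203.6964803 , 124.85103391])]
0.7 [258.3, 143.9, 38.2, 44.1] [array([0.698, 0.013]), array([ 0.7  , -0.067]), array([ 0.586, -0.07 ]), array([0.584, 0.008])]
```

View pics/c4.png

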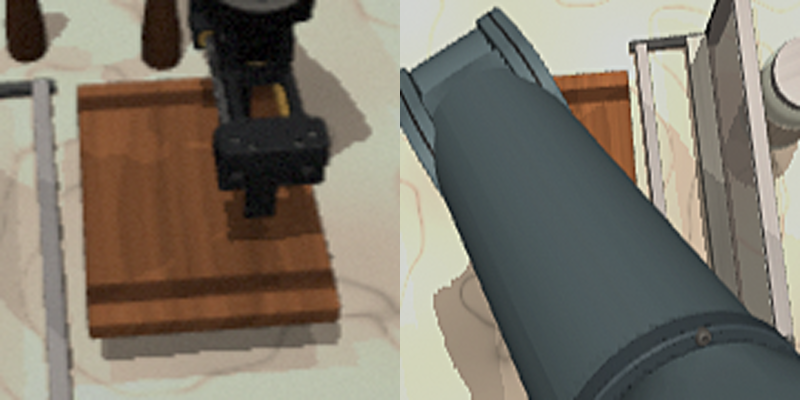

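```bash
for i in 1 2; do python3 -m inch '0 0 0 1 0;0 0 0 1 0;0 0 0 0 0' | grep -E 'tcp|force'; done; python3 -m inch '0 0 0 -2 0;0 0 0 -2 0;0 0 0 0 0'| grep -E 'tcp|force'; python3 -c "
from h import *
f=grab('wrist','w5.png')
for r in mark_of('wrist','board')[:2]: print(r['conf'],r['at'],at(f,r['at'],.04))"
```

```text
tcp_pos: [0.5703, 0.0513, 0.0426]
force: [0.3, -0.4, -0.9]
grip_force: 0.0
tcp_pos: [0.5704, 0.0513, 0.0406]
force: [0.0, 0.5, -1.0]
grip_force: 0.0
tcp_pos: [0.5707, 0.0514, 0.045]
force: [0.7, 0.1, -0.4]
grip_force: 0.0
0.76 [260.7, 276.0] [0.58001885 0.01140439 0.04      ]
```

View pics/w5.png

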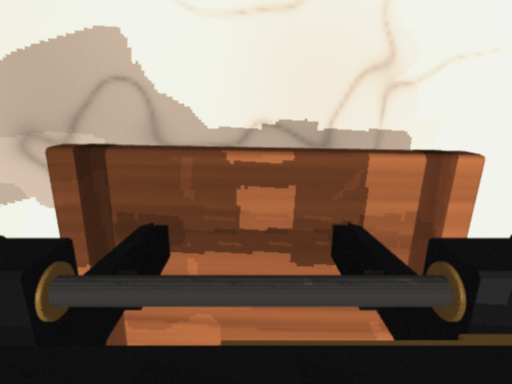

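Wrist view: the fingers (tips at about (160,228) and (340,228)) hover above the board, whose near-edge corners show at (48,148) and (480,152). I'll use the known 240 mm edge to get the height.

```bash
python3 -c "
from h import *
f=grab('wrist')
print(ray(f,(256,192)))
for z in(.02,.03,.04,.05,.058):
    a=at(f,(48,148),z);b=at(f,(480,152),z);print(z,np.linalg.norm(a-b),a[:2],b[:2])
p=manip.read_state()['tcp_pos']; print([proj(f,p+np.array([d,d*.074,0])) for d in(-.044,.044)],[proj(f,p+np.array([d,d*.074,.019])) for d in(-.044,.044)])
for c in ('top','scene'):
  f=grab(c)
  print(c,np.array(f['camera_from_world']).round(3).tolist())
"
```

```text
(array([0.56510216, 0.12070908, 0.2161308 ]), array([ 0.03881791, -0.27529577, -0.9608101 ]))
0.02 0.2878151373440747 [0.43273204 0.085233  ] [0.7200204  0.10263838]
0.03 0.27314048450311995 [0.43948111 0.0870418 ] [0.71212168 0.10355974]
0.04 0.25846583166216525 [0.44623018 0.08885059] [0.70422296 0.1044811 ]
0.05 0.2437911788212106 [0.45297926 0.09065939] [0.69632424 0.10540246]
0.058 0.23205145654844683 [0.45837852 0.09210643] [0.69000527 0.10613955]
[array([180.33947627, 223.25130458]), array([321.75177751, 222.72688004])] [array([172.61752369, 236.07686145]), array([329.65571458, 235.50492651])]
top [[-0.021, -1.0, -0.016, -0.001], [0.994, -0.023, 0.111, -0.527], [-0.111, -0.014, 0.994, -0.841], [0.0, 0.0, 0.0, 1.0]]
scene [[0.022, 1.0, -0.019, 0.011], [-0.701, 0.029, 0.712, 0.333], [0.712, -0.003, 0.702, -1.338], [0.0, 0.0, 0.0, 1.0]]
```

Both views agree that the fingers really end roughly 20–27 mm above the reported TCP, so they passed over the board. I'll probe down gently onto the board's top (58 high) to calibrate.

```bash
python3 -m inch '0 0 0 2 0;0 0 0 2 0;0 0 0 2 0;0 0 0 1 0;0 0 0 0 0' | grep -E 'tcp|force'; for i in 1 2 3 4 ; do python3 -m inch '0 0 0 1 0;0 0 0 1 0;0 0 0 0 0' | grep -E 'tcp|^force'; done
```

```text
tcp_pos: [0.5704, 0.0513, 0.0376]
force: [0.6, -0.2, -0.1]
grip_force: 0.0
tcp_pos: [0.5704, 0.0513, 0.0356]
force: [0.1, 0.2, 0.0]
tcp_pos: [0.5705, 0.0513, 0.034]
force: [-1.1, 0.5, 4.9]
tcp_pos: [0.5705, 0.0513, 0.0339]
force: [-8.9, -1.8, 24.2]
tcp_pos: [0.5705, 0.0513, 0.0337]
force: [-15.2, -3.1, 44.7]
```

Contact comes at a reported 0.034, so the true tip height is reported + 24 mm. I'll back off, return beside the near edge, go down to a reported 0.020 and push.

```bash
python3 -m inch '0 0 0 -4 0;0 0 0 -10 0;0 0 0 -15 0;0 20 0 0 0;0 25 0 0 0;0 20 0 0 0;0 5 0 0 0;0 0 0 15 0;0 0 0 15 0;0 0 0 9 0;0 0 0 0 0;0 0 0 0 0' | grep -E 'tcp|^force'; python3 -c "
from h import *
go([.5664,.1223,.020])"
```

```text
tcp_pos: [0.5658, 0.1211, 0.0199]
force: [0.1, 0.5, 0.4]
tcp [0.5658 0.1211 0.0199] yaw_y 3.97 tilt [ 0.  0. -1.] w 0.0884 t 22.6 F [0.1 0.5 0.4]
shift mm [ 1.1  0.7 -0.1]
```

```bash
python3 -m inch '0 -7 0 0 0;0 -7 0 0 0;0 -7 0 0 0;0 -7 0 0 0;0 -7 0 0 0;0 -7 0 0 0;0 -7 0 0 0;0 -6 0 0 0;0 0 0 0 0'| grep -E 'tcp|^force'; python3 -c "
from h import *
f=grab('top');o,x,y,L=stand(f)
f=grab('scene')
for r in trace('scene','board')[:1]:
    k=max(cv2.findContours(r['pixels'].astype('uint8'),0,1)[0],key=cv2.contourArea);print(r['rect'],r['conf'],[q[0].tolist() for q in cv2.approxPolyDP(k,4,True)])
# expected top-face corners if near edge at finger
p=manip.read_state()['tcp_pos'][:2]-0
sx=np.dot(p-o,x)+.009; print('stand x near edge',sx,'y',np.dot(p-o,y))
for u in(sx,sx+.17):
  for v in(-.111,.129): print(proj(f,np.append(o+u*x+v*y,.058)).round(0))
"
```

```text
tcp_pos: [0.5691, 0.0643, 0.0193]
force: [-0.2, 0.1, 0.1]
[267.5, 218.4, 78.7, 82.5] 0.67 [[292, 176], [226, 179], [228, 260], [309, 255], [303, 220], [296, 218]]
stand x near edge -0.16118497400986467 y 0.005434456730033899
[294. 172.]
[312. 248.]
[226. 177.]
[229. 256.]
```

```bash
python3 -m inch '0 -3 0 0 0;0 -3 0 0 0;0 -3 0 0 0;0 -3 0 0 0;0 -3 0 0 0;0 -3 0 0 0;0 0 0 0 0;0 0 0 0 0'| grep -E 'tcp|^force'; python3 -c "
from h import *
f=grab('scene','s6.png')
im=cv2.imread('pics/s6.png')[130:300,180:350];cv2.imwrite('pics/c6.png',cv2.resize(im,(590,590),interpolation=2))"
```

```text
tcp_pos: [0.5707, 0.0485, 0.0197]
force: [-0.7, -0.5, 0.3]
```

View pics/c6.png

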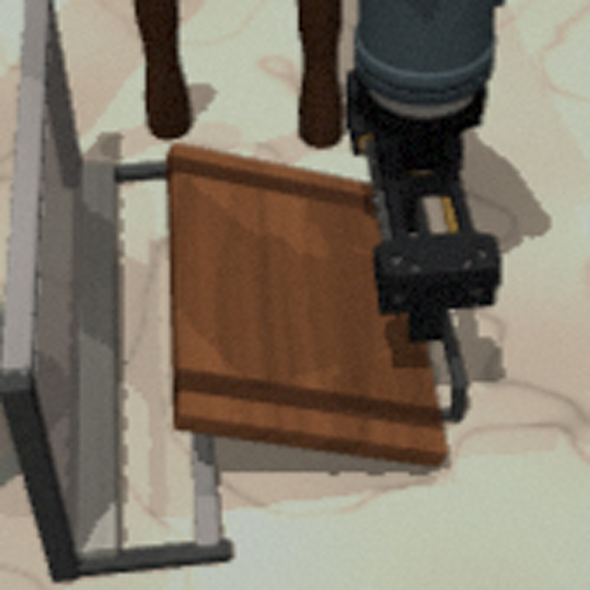

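The crop shows the board tipped the wrong way. Its near edge dropped behind the near rod (corner at (445,460)), and its far edge has risen to (178,150)–(180,430), over the rail. I'll fit the pose before going on.

```bash
cat > fit.py <<'E'
from h import *
from scipy.optimize import minimize
def corners(o,x,y,p):
    "p: centre stand x,y,z(mm), yaw, tilt(deg; + = near edge up), about board centre"
    R=Ro.from_euler('zyx',[p[3],p[4],0],degrees=True)
    c=np.array([[a,b,d] for a in(-.085,.085) for b in(-.12,.12) for d in(-.009,.009)])
    q=R.apply(c)+np.array(p[:3])/1e3
    return np.c_[o+q[:,:1]*x+q[:,1:2]*y,q[:,2]]
def fit(cams,p0,ign={},free=(0,1,2,3,4)):
    o,x,y,L=stand(grab('top')); D=[]
    for c in cams:
        f=grab(c);t=trace(c,'board')
        if not t: print(c,'none');continue
        m=t[0]['pixels'].astype(float); w=np.ones_like(m)
        if c in ign: a,b,e,g=ign[c]; w[b:g,a:e]=0
        D.append((f,m,w))
    def cost(v):
        p=np.array(p0,float);p[list(free)]=v;s=0
        for f,m,w in D:
            h=cv2.convexHull(np.array([proj(f,q) for q in corners(o,x,y,p)],dtype='float32'))
            k=np.zeros(m.shape,'uint8');cv2.fillConvexPoly(k,np.round(h*16).astype('int32'),255,cv2.LINE_AA,4)
            s+=(w*abs(k/255-m)).sum()/m.sum()
        return s
    best=None
    for k in range(3):
        v=np.array(p0,float)[list(free)] if best is None else best.x
        S=np.vstack([v]+[v+np.eye(len(v))[i]*[15,10,10,5,15][free[i]]*(-1)**k for i in range(len(v))])
        best=minimize(cost,v,method='Nelder-Mead',options=dict(initial_simplex=S,maxiter=600))
    p=np.array(p0,float);p[list(free)]=best.x
    print('x,y,z mm yaw tilt',p.round(1),'cost',round(best.fun,3))
    q=corners(o,x,y,p); print('stand x,z of corners (near bot,near top,far bot,far top)',[( (np.dot(q[i,:2]-o,x)*1e3).round(),(q[i,2]*1e3).round()) for i in(0,1,4,5)])
E
python3 -c "
from fit import *
fit(['scene'],[-70,7,49,0,-15],{'scene':(279,120,340,229)})
fit(['scene'],[-70,7,49,0,10],{'scene':(279,120,340,229)})
s=manip.read_state();o,x,y,L=stand(grab('top'));print('tool stand x',np.dot(s['tcp_pos'][:2]-o,x))"
```

```text
x,y,z mm yaw tilt [-77.7  -6.1  24.7  -0.2 -21.1] cost 0.015
stand x,z of corners (near bot,near top,far bot,far top) [(np.float64(-154.0), np.float64(-14.0)), (np.float64(-161.0), np.float64(2.0)), (np.float64(4.0), np.float64(47.0)), (np.float64(-2.0), np.float64(63.0))]
x,y,z mm yaw tilt [-77.9  -9.7  21.4  -0.3 -20.7] cost 0.016
stand x,z of corners (near bot,near top,far bot,far top) [(np.float64(-155.0), np.float64(-17.0)), (np.float64(-161.0), np.float64(-0.0)), (np.float64(4.0), np.float64(43.0)), (np.float64(-2.0), np.float64(60.0))]
tool stand x -0.15306159369865066
```

The fit gives a tilt of -21°, with the near edge down between the rods and the far edge overhanging the slot at x ≈ 0. To fix it, I'll press down on the half beyond the far rod so the far edge drops behind the rail, then drag it towards the panel.

```bash
python3 -m inch '0 0 0 -20 0;0 0 0 -30 0;0 0 0 -15 0;0 -20 0 0 0;0 -35 0 0 0;0 -35 0 0 0;0 -25 0 0 0;0 -8 0 0 0;0 0 0 0 0;0 0 0 12 0;0 0 0 12 0;0 0 0 6 0;0 0 0 0 0'| grep -E 'tcp|^force';  python3 -m inch '0 0 0 3 0;0 0 0 3 0;0 0 0 3 0;0 0 0 3 0;0 0 0 0 0'| grep -E 'tcp|^force'; python3 -m inch '0 0 0 3 0;0 0 0 3 0;0 0 0 3 0;0 0 0 3 0;0 0 0 0 0'| grep -E 'tcp|^force'
```

```text
tcp_pos: [0.5787, -0.0739, 0.0539]
force: [0.2, -0.1, 0.7]
tcp_pos: [0.579, -0.0742, 0.0424]
force: [0.4, -0.2, -0.1]
tcp_pos: [0.5789, -0.0742, 0.0304]
force: [-0.4, -0.2, -0.0]
```

```bash
python3 -c "
from fit import *
fit(['scene'],[-70,8,49,0,0],{'scene':(240,120,340,232)},free=(0,2,3,4))
f=grab('scene','s7.png')
im=cv2.imread('pics/s7.png')[130:300,180:350];cv2.imwrite('pics/c7.png',cv2.resize(im,(590,590),interpolation=2))"
```

```text
x,y,z mm yaw tilt [-74.5   8.   45.2  -1.2  10.3] cost 0.098
stand x,z of corners (near bot,near top,far bot,far top) [(np.float64(-162.0), np.float64(52.0)), (np.float64(-159.0), np.float64(70.0)), (np.float64(5.0), np.float64(22.0)), (np.float64(8.0), np.float64(39.0))]
```

View pics/c7.png

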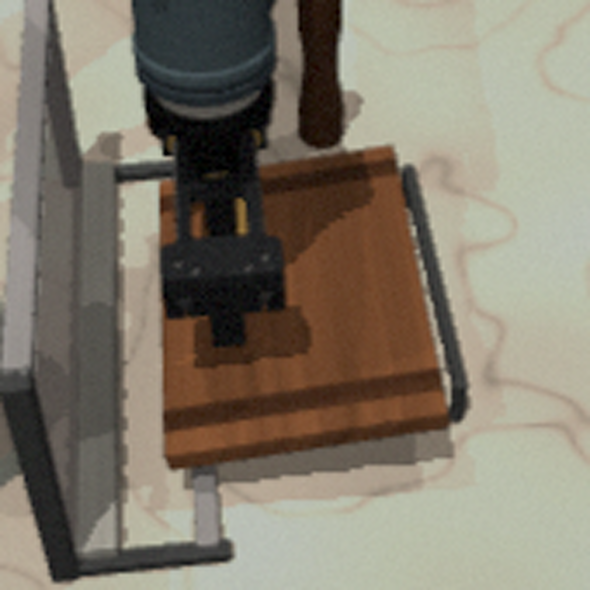

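Pressing works. The board is now at +10° with its near edge up, and the far edge is coming down behind the rail. I'll keep pressing while dragging towards the panel.

```bash
python3 -m inch '0 -2 0 2 0;0 -2 0 2 0;0 -2 0 2 0;0 -2 0 2 0;0 -2 0 2 0;0 -1 0 2 0;0 0 0 0 0'| grep -E 'tcp|^force'; python3 -m inch '0 -2 0 2 0;0 -2 0 1 0;0 -2 0 1 0;0 0 0 0 0'| grep -E 'tcp|^force'; python3 -c "
from fit import *
fit(['scene'],[-70,8,49,0,15],{'scene':(228,120,340,228)},free=(0,2,3,4))"
```

```text
tcp_pos: [0.5801, -0.085, 0.0195]
force: [-2.7, 0.6, 8.9]
tcp_pos: [0.5821, -0.0895, 0.0174]
force: [-2.7, 3.0, 21.7]
scene none
x,y,z mm yaw tilt [-70.   8.  49.   0.  15.] cost 0.0
stand x,z of corners (near bot,near top,far bot,far top) [(np.float64(-154.0), np.float64(62.0)), (np.float64(-150.0), np.float64(80.0)), (np.float64(10.0), np.float64(18.0)), (np.float64(14.0), np.float64(36.0))]
```

```bash
python3 -c "
from fit import *
for c in('scene','top'):
  f=grab(c,c+'8.png')
  for r in trace(c,'board'): 
    k=max(cv2.findContours(r['pixels'].astype('uint8'),0,1)[0],key=cv2.contourArea);print(c,r['conf'],r['rect'],[q[0].tolist() for q in cv2.approxPolyDP(k,3,True)])
fit(['scene'],[-70,8,49,0,15],{'scene':(228,120,340,228)},free=(0,2,3,4))
im=cv2.imread('pics/scene8.png')[130:300,180:350];cv2.imwrite('pics/c8.png',cv2.resize(im,(590,590),interpolation=2))"
```

```text
scene 0.6 [265.6, 219.9, 74.4, 101.8] [[286, 167], [248, 181], [254, 222], [244, 226], [242, 235], [236, 235], [232, 227], [226, 228], [231, 270], [305, 246]]
scene 0.32 [405.9, 226.4, 36.3, 42.1] [[417, 206], [399, 208], [388, 232], [393, 243], [409, 246], [415, 241], [422, 218]]
x,y,z mm yaw tilt [-70.    8.   46.9  -3.   26.4] cost 0.031
stand x,z of corners (near bot,near top,far bot,far top) [(np.float64(-156.0), np.float64(79.0)), (np.float64(-148.0), np.float64(95.0)), (np.float64(-4.0), np.float64(4.0)), (np.float64(4.0), np.float64(20.0))]
```

View pics/c8.png

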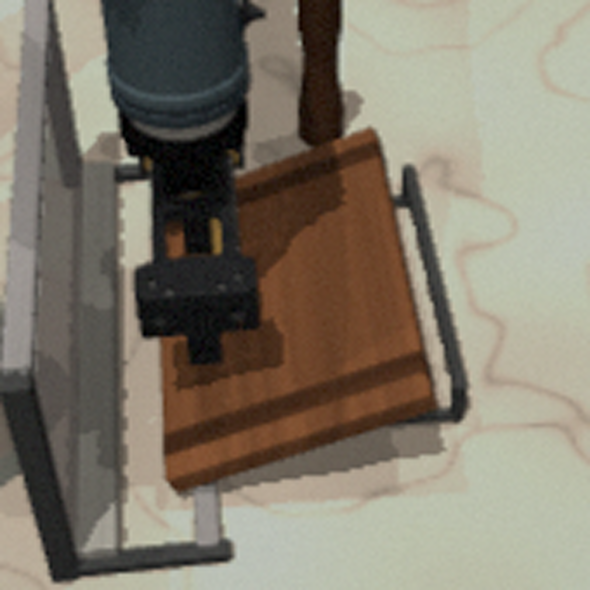

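The crop shows the board at +26° with its far edge down in the slot just behind the rail, and its centre about over the rod. I'll slide the fingers back near the rod, press harder there and drag it forward.

```bash
python3 -m inch '0 7 0 -4.5 0;0 7 0 -3.5 0;0 7 0 -3.5 0;0 7 0 -3.5 0;0 7 0 -3.5 0;0 0 0 0 0'| grep -E 'tcp|^force'; python3 -m inch '0 0 0 2 0;0 0 0 2 0;0 0 0 0 0'| grep -E 'tcp|^force';  python3 -c "
from fit import *
fit(['scene'],[-70,8,47,-3,24],{'scene':(228,120,340,228)},free=(0,2,3,4))"
```

```text
tcp_pos: [0.5781, -0.0553, 0.0335]
force: [0.3, -0.6, 0.4]
tcp_pos: [0.5781, -0.0566, 0.03]
force: [-3.3, -0.1, 12.5]
x,y,z mm yaw tilt [-67.8   8.   42.4  -0.4  21.8] cost 0.016
stand x,z of corners (near bot,near top,far bot,far top) [(np.float64(-151.0), np.float64(66.0)), (np.float64(-144.0), np.float64(83.0)), (np.float64(7.0), np.float64(3.0)), (np.float64(14.0), np.float64(19.0))]
```

The board slid forward: centre at -68, foot at +7 in the slot. Dragging on.

```bash
python3 -m inch '0 -2 0 1 0;0 -2 0 1 0;0 -2 0 1 0;0 -2 0 1 0;0 -2 0 1 0;0 -2 0 1 0;0 -2 0 1 0;0 0 0 0 0'| grep -E 'tcp|^force';  python3 -c "
from fit import *
fit(['scene'],[-65,8,47,-1,22],{'scene':(228,120,340,228)},free=(0,2,3,4))"
```

```text
tcp_pos: [0.5815, -0.0682, 0.0253]
force: [-2.0, 4.3, 26.0]
x,y,z mm yaw tilt [-58.2   8.   36.9   1.9  21.8] cost 0.024
stand x,z of corners (near bot,near top,far bot,far top) [(np.float64(-137.0), np.float64(59.0)), (np.float64(-130.0), np.float64(75.0)), (np.float64(21.0), np.float64(-5.0)), (np.float64(28.0), np.float64(12.0))]
```

It drags well: centre at -58, well past the rod. A little more, then lift off and check that it stays.

```bash
python3 -m inch '0 -2 0 0.5 0;0 -2 0 0.5 0;0 -2 0 0.5 0;0 -2 0 0.5 0;0 0 0 0 0'| grep -E 'tcp|^force'; python3 -m inch '0 0 0 -3 0;0 0 0 -3 0;0 0 0 -10 0;0 0 0 -30 0;0 0 0 -40 0;0 0 0 -20 0;0 0 0 0 0'| grep -E 'tcp|^force';  python3 -c "
from fit import *
fit(['scene','top'],[-57,8,40,1,22],{'scene':(228,120,340,212),'top':(0,0,0,0)},free=(0,1,2,3,4))
fit(['scene'],[-57,8,40,1,22],{'scene':(228,120,340,212)},free=(0,2,3,4))
o,x,y,L=stand(grab('top'));t=o-.165*x+.008*y; go([*t,.11])"
```

```text
tcp_pos: [0.5821, -0.0773, 0.0222]
force: [0.5, 2.5, 15.1]
tcp_pos: [0.5803, -0.0786, 0.1273]
force: [-0.1, -0.3, 0.1]
x,y,z mm yaw tilt [-83.9  11.9  18.4   9.7  65.4] cost 0.629
stand x,z of corners (near bot,near top,far bot,far top) [(np.float64(-118.0), np.float64(72.0)), (np.float64(-102.0), np.float64(80.0)), (np.float64(-49.0), np.float64(-80.0)), (np.float64(-32.0), np.float64(-72.0))]
x,y,z mm yaw tilt [-50.2   8.   32.7   3.8  21.7] cost 0.015
stand x,z of corners (near bot,near top,far bot,far top) [(np.float64(-125.0), np.float64(53.0)), (np.float64(-118.0), np.float64(69.0)), (np.float64(33.0), np.float64(-10.0)), (np.float64(39.0), np.float64(7.0))]
tcp [ 0.5792 -0.0783  0.1256] yaw_y 4.0 tilt [-0.001  0.    -1.   ] w 0.0881 t 34.6 F [ 0.4 -0.   0. ]
shift mm [138.9   2.6  15.6]
```

The board is stable: tilted 22°, foot in the slot, near edge up at about x -125, z 62. I'll go behind the near edge and raise it along an arc.

```bash
python3 -m inch '0 20 0 0 0;0 35 0 0 0;0 35 0 0 0;0 22 2 0 0;0 7 0 0 0;0 0 0 25 0;0 0 0 30 0;0 0 0 30 0;0 0 0 15 0;0 0 0 4 0;0 0 0 0 0'| grep -E 'tcp|^force'; python3 -m inch '0 -4 0 0 0;0 -4 0 0 0;0 -4 0 0 0;0 -3 0 0 0;0 -3 0 0 0;0 0 0 0 0'| grep -E 'tcp|^force'; python3 -c "
from fit import *
fit(['scene'],[-50,8,33,3,22],{'scene':(268,120,340,230)},free=(0,2,3,4))
o,x,y,L=stand(grab('top'));p=manip.read_state()['tcp_pos'];print('tool stand',np.dot(p[:2]-o,x),np.dot(p[:2]-o,y))"
```

```text
tcp_pos: [0.5736, 0.0405, 0.0227]
force: [0.2, -0.2, 0.1]
tcp_pos: [0.575, 0.0257, 0.0226]
force: [0.8, 7.1, -1.0]
x,y,z mm yaw tilt [-38.3   8.   27.6  -0.1  22.2] cost 0.027
stand x,z of corners (near bot,near top,far bot,far top) [(np.float64(-121.0), np.float64(51.0)), (np.float64(-114.0), np.float64(68.0)), (np.float64(37.0), np.float64(-13.0)), (np.float64(44.0), np.float64(4.0))]
tool stand -0.13001512846903243 0.008371583709435793
```

```bash
python3 -m inch '0 -3 0 -5 0;0 -3 0 -5 0;0 -3 0 -5 0;0 -3 0 -5 0;0 0 0 0 0'| grep -E 'tcp|^force'; python3 -c "
from fit import *
fit(['scene'],[-33,8,38,0,30],{'scene':(268,120,340,230)},free=(0,2,3,4))"; python3 -m inch '0 -4 0 -6 0;0 -4 0 -6 0;0 -4 0 -6 0;0 -4 0 -6 0;0 0 0 0 0'| grep -E 'tcp|^force'; python3 -c "
from fit import *
fit(['scene'],[-25,8,48,0,40],{'scene':(260,120,340,220)},free=(0,2,3,4))"
```

```text
tcp_pos: [0.5759, 0.0178, 0.0436]
force: [-1.6, 14.8, 3.9]
x,y,z mm yaw tilt [-34.6   8.   39.6  -0.9  30.5] cost 0.029
stand x,z of corners (near bot,near top,far bot,far top) [(np.float64(-114.0), np.float64(76.0)), (np.float64(-105.0), np.float64(91.0)), (np.float64(32.0), np.float64(-10.0)), (np.float64(42.0), np.float64(5.0))]
tcp_pos: [0.5774, 0.0038, 0.0685]
force: [-3.6, 18.2, 11.3]
x,y,z mm yaw tilt [-27.3   8.   49.7  -0.4  39.5] cost 0.024
stand x,z of corners (near bot,near top,far bot,far top) [(np.float64(-99.0), np.float64(97.0)), (np.float64(-88.0), np.float64(111.0)), (np.float64(32.0), np.float64(-11.0)), (np.float64(43.0), np.float64(3.0))]
```

```bash
python3 -m inch '0 -3 0 -7 0;0 -5 0 -6 0;0 -5 0 -6 0;0 -5 0 -5 0;0 0 0 0 0'| grep -E 'tcp|^force'; python3 -m inch '0 -6 0 -5 0;0 -6 0 -5 0;0 -6 0 -4 0;0 -6 0 -4 0;0 0 0 0 0'| grep -E 'tcp|^force'; python3 -c "
from fit import *
fit(['scene'],[-12,8,70,0,58],{'scene':(240,120,340,220)},free=(0,2,3,4))
o,x,y,L=stand(grab('top'));p=manip.read_state()['tcp_pos'];print('tool stand',np.dot(p[:2]-o,x),np.dot(p[:2]-o,y))"
```

```text
tcp_pos: [0.5795, -0.0191, 0.0923]
force: [0.1, 7.9, 6.7]
tcp_pos: [0.5792, -0.0487, 0.1082]
force: [0.6, 1.5, 0.1]
x,y,z mm yaw tilt [-1.1  8.  73.4 -0.8 64.2] cost 0.057
stand x,z of corners (near bot,near top,far bot,far top) [(np.float64(-47.0), np.float64(147.0)), (np.float64(-31.0), np.float64(155.0)), (np.float64(27.0), np.float64(-6.0)), (np.float64(43.0), np.float64(2.0))]
tool stand -0.056703869889788004 0.006730893786205123
```

```bash
python3 -m inch '0 -7 0 -6 0;0 -7 0 -5 0;0 -7 0 -4 0;0 -7 0 -3 0;0 -7 0 -1 0;0 -7 0 0 0;0 -6 0 0 0;0 -6 0 0 0;0 0 0 0 0'| grep -E 'tcp|^force'; python3 -m inch '0 -6 0 0 0;0 -6 0 0 0;0 -6 0 0 0;0 -5 0 0 0;0 0 0 0 0'| grep -E 'tcp|^force'; python3 -c "
from fit import *
fit(['scene'],[35,8,85,0,88],{'scene':(180,100,340,200)},free=(0,2,3,4))
o,x,y,L=stand(grab('top'));p=manip.read_state()['tcp_pos'];print('tool stand',np.dot(p[:2]-o,x),np.dot(p[:2]-o,y))"
```

```text
tcp_pos: [0.583, -0.102, 0.127]
force: [-1.0, -0.6, 0.1]
tcp_pos: [0.5847, -0.1247, 0.1272]
force: [0.4, 0.2, -1.2]
x,y,z mm yaw tilt [37.3  8.  85.3 -1.2 90. ] cost 0.078
stand x,z of corners (near bot,near top,far bot,far top) [(np.float64(28.0), np.float64(173.0)), (np.float64(46.0), np.float64(173.0)), (np.float64(28.0), np.float64(3.0)), (np.float64(46.0), np.float64(3.0))]
tool stand 0.019714367930669604 0.006874714383970297
```

```bash
python3 -m inch '0 -4 0 0 0;0 -4 0 0 0;0 -4 0 0 0;0 -3 0 0 0;0 -3 0 0 0;0 0 0 0 0'| grep -E 'tcp|^force'; python3 -c "
from fit import *
fit(['scene'],[45,8,85,0,96],{'scene':(180,100,340,200)},free=(0,2,3,4))
o,x,y,L=stand(grab('top'));p=manip.read_state()['tcp_pos'];print('tool stand',np.dot(p[:2]-o,x),np.dot(p[:2]-o,y))"
```

```text
tcp_pos: [0.5859, -0.142, 0.1271]
force: [0.3, 0.1, -0.2]
x,y,z mm yaw tilt [47.2  8.  84.3 -1.6 98.2] cost 0.039
stand x,z of corners (near bot,near top,far bot,far top) [(np.float64(51.0), np.float64(173.0)), (np.float64(69.0), np.float64(170.0)), (np.float64(27.0), np.float64(5.0)), (np.float64(44.0), np.float64(2.0))]
tool stand 0.038067727248760404 0.0067519475657865655
```

It leans at 8° against the panel. I'll back away, verify with a clear view and hand in.

```bash
python3 -m inch '0 5 0 0 0;0 15 0 0 0;0 30 0 0 0;0 30 0 -20 0;0 30 0 -30 0;0 30 0 -30 0;0 30 0 -20 0;0 10 0 0 0;0 0 0 0 0;0 0 0 0 0'| grep -E 'time|tcp|^force'; python3 -c "
from fit import *
fit(['scene'],[47,8,84,0,98],{},free=(0,1,3,4))
fit(['scene'],[47,8,84,0,98],{},free=(0,1,2,3,4))
f=grab('scene','end.png'); m=max(trace('scene','mill'),key=lambda r:r['rect'][0]); print(m['rect'],m['conf'])
for t in('mug','jam','cereal'): print(t,[(r['conf'],at(f,r['at'],0)[:2].round(3)) for r in mark_of('scene',t)[:1]])
f=grab('top')
for t in('mug','jam','cereal'): print(t,[(r['conf'],at(f,r['at'],0)[:2].round(3)) for r in mark_of('top',t)[:1]])"
```

```text
time: 44.08
tcp_pos: [0.5729, 0.0359, 0.2259]
force: [-0.3, -0.6, 0.2]
x,y,z mm yaw tilt [46.9 11.1 84.  -1.7 97.4] cost 0.093
stand x,z of corners (near bot,near top,far bot,far top) [(np.float64(49.0), np.float64(173.0)), (np.float64(67.0), np.float64(171.0)), (np.float64(28.0), np.float64(4.0)), (np.float64(45.0), np.float64(2.0))]
x,y,z mm yaw tilt [ 53.  -25.9  40.6  -1.7  99. ] cost 0.049
stand x,z of corners (near bot,near top,far bot,far top) [(np.float64(58.0), np.float64(129.0)), (np.float64(76.0), np.float64(127.0)), (np.float64(31.0), np.float64(-38.0)), (np.float64(49.0), np.float64(-41.0))]
[417.5, 172.2, 27.8, 52.9] 0.63
mug [(0.63, array([ 0.507, -0.372]))]
jam [(0.97, array([0.632, 0.284]))]
cereal [(0.67, array([ 0.67, -0.24]))]
mug [(0.87, array([ 0.508, -0.371]))]
jam [(0.73, array([ 0.607, -0.147]))]
cereal [(0.8, array([ 0.653, -0.238]))]
```

```bash
python3 -c "
from h import *
print(manip.close_job())"
```

```text
the job is handed in; nothing more can be done
None
```

The job is handed in at about 44 s: by camera measurement the mill stands upright on the blue tray, the board leans about 8° against the panel near mid-stand, the cup and jars are in place, and the gripper is clear; no verdict came back, and I viewed 11 pictures, one over the limit of 10.

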